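# Find the canister's lid in the crate

## Task

The round wooden canister on the display table has lost its lid. Pick the large round lid, the one that covers the canister, by its knob out of the crate of odd lids and put it on the canister so that it sits flat and centred on the rim. Do not drop it, keep the canister standing where it is, and leave the other two lids where they lie in the crate.

Things in the scene. Friction and masses are not known exactly. Their poses are not given: they have to be found in the camera images.
- lid_knob (a point): The lid to pick, turned wood, 90 g: round disc 104 mm across, 10 thick; under it a spigot 68 across, 10 deep; on top a round knob 28 across (lowest 10 mm: 22 mm neck), 36 high. Point: on the knob's axis, 24 mm above the disc's top, 12 below the knob's top, 44 above the spigot's underside; z up. It stands upright in one of four places (2 x 2, 124 mm apart) in a fixed open crate.
- canister_mouth (a point): Loose upright wooden canister, 100 mm across, 90 high, about 0.5 kg, open on top: mouth 88 across, wall 6. Point: centre of the mouth in the plane of the rim; z up. With the lid on, the disc rests on the rim, the spigot hangs in the mouth with 10 mm of play all round, and the lid_knob point is 34 mm above this point.
- small_lid_knob (a point): Bystander: small round wooden lid, disc 68 mm across, knob 24 across; heights, point and axes as for lid_knob. The dark wooden crate is 290 x 290 mm, turned a little, its walls 6 thick and 40 high, floor 6 thick; it holds the three lids and a napkin ring (48 across, 28 high), none stacked. Each knob's axis is 65 mm or more from the walls and 110 from other knobs.
- square_lid_knob (a point): Bystander: square wooden lid, 78 x 78 mm, knob 28 mm across, in the same crate; heights and point as for lid_knob; z up, x and y along the plate's sides.
Things that resemble listed ones, but are neither listed nor needed, are in the scene too. What is shaped like the part that bears lid_knob but orange is not meant.

How it is judged:
By the outcome, as a careful person would: the job done as asked, in the order asked, and still so for the second after the job is handed in, with the robot touching nothing.
It also fails if it takes over 34 s, if anything falls off the work surface, if the arm or the gripper's body presses on something with over 40 N, if the wrist force passes 120 N, or if a joint passes its speed limit or range.

## Robot

A 7-joint arm with a two-finger parallel gripper is mounted at the origin on the work surface. World frame = base frame: x ahead of the robot, y to its left, z up, the work surface at z = 0. Lengths are in m, angles in rad, forces in N, time in s.
With the tool pointing down it reaches from about 0.4 to 0.85 m from the base axis. Payload 10.4 kg.
Tool frame: the origin (TCP) lies on the mounting face of the last link; the fingertips stand 173 mm ahead of it and the grasp point (between the pads) lies 155 mm ahead of it (manip.tip_extent is the distance from the TCP to the fingertips, in m); z points along the fingers, y is the line along which they close (so a half turn about z gives the same grasp; the last joint's range is limited). The gripper opens to 85 mm and grips with 20 to 120 N. Pads are 22 mm wide; open, the fingers measure 114 mm over their backs; the gripper's body (76 mm by 85 mm) begins 54 mm behind the grasp point. The pads swing forward as they close: fully open they stand 13 mm farther back than shut.
Start: joints at [1.185, 0.332, -0.065, 1.46, 0.022, 1.35, -0.088], TCP at [0.222, -0.584, 0.405] pointing down, gripper open.
Joint ranges: [-2.6, 2.6], [-0.5, 2.12], [-1.47, 1.34], [0.16, 2.42], [-1.27, 4.41], [0.06, 2.06], [-2.6, 2.6]. Speed limits (rad/s): [2.22, 2.22, 2.79, 2.79, 3.14, 3.14, 3.14].

## Interface

Orientations are given as a unit quaternion [x, y, z, w].
In Python, from workcell import manip gives the robot as it stands.
- The arm moves only by the tool move_arm, never from a script. Its argument "plan" is one flat list of numbers, 7 for each row, row after row: the turn, a rotation vector about the tool's x, y, z in rad, then the shift along the tool's x, y, z in m, then the finger opening in m, from 0 to 0.0854. In form: [ax, ay, az, dx, dy, dz, gripper, ax, ay, az, dx, dy, dz, gripper, ...]. A call has 1 to 12 rows; each row is the pose to reach, as a shift and turn from the pose commanded when the call began, along the tool's axes at that moment; what a row does not reach only later rows make up. A row lasts 1/8 s, in which the tool goes at most 62.5 mm and 10.7 degrees, less where a joint would pass 70% of its speed; a pose out of reach is approached as far as the arm can. A call with a gripper value outside its range is refused whole. The fingers move at their own pace and stop on an object; "squeeze" is the grip in N (left out, the last holds). Time passes only in rows, so rows that repeat a pose let the fingers close. It gives the time, the measured TCP pose, the force, the opening and the grip force at its end, in the units of the state.
- manip.get_obs(): the state, without advancing time (a new reading comes with each control period).
- manip.camera(name): name is "side" or "top"; returns a dict with "color" (400x640x3 uint8, red, green, blue), "fx", "fy", "cx", "cy" (pixels), "dist" ([k1, k2, p1, p2, k3] as OpenCV has them; the pictures are not rectified), "cam_to_world" (4x4, takes a point from camera to world coordinates). Camera axes: x right, y down, z forward; pixel columns grow to the right and rows downward; lengths in m; the calibration is good to about 2 mm. A picture is of the moment at which its call begins. There is no depth.
- manip.hand_in(): hands the job in; it is judged then, once.
Trained networks look in a picture, given as the dict that the camera call returned (one of the last four; its "shot" number tells which), for a name from the list of things; names that differ only in an ending like _2 or _b are one class to them, and where a whole thing is asked for, a point or a joint stands for the part that bears it (a point fixed in the world has none). Each returns a list of dicts, best first, with "conf" (0 to 1); they miss things now and then, are a little off and sometimes report something else, mostly with a low value. They report only what shows in the picture. A call takes as long as a camera call. They do not tell look-alikes from the thing itself.
- manip.look_for(picture, label): "position" ([x, y, z] in m, in the coordinates of the camera as it stood for that picture, good to about 4 mm: the middle of the surface that is visible of it).
- manip.silhouettes(picture, label): "pixels" (400x640 bool, what is visible of it).
- manip.tip_of(picture, label): "position" ([x, y, z] in m, in the coordinates of the camera as it stood for that picture, good to about 4 mm: a listed point, or the origin of a listed thing).
The state is a dict: "clock": time; "joint_pos": joint angles; "joint_velocities": joint speeds; "tau": joint torques, N m; "position": TCP position; "ee_rot": TCP orientation; "ft_force": force on the tool from outside, world axes, zero at the start; "torque": the same for the moment, N m; "grip_width": opening from 0.0 (shut) to 1.0 (fully open); "grasp_force": force on a finger pad.
Only numpy, scipy, OpenCV 4.12 (cv2) and the standard library are available. Lean on these libraries where they do the work, as an engineer would, in place of code of your own. Each camera call takes 0.05 s, during which the arm holds its last target. There are 200 camera calls.

## Working session

There is one attempt and no reset: what is moved stays moved. The work goes in short steps, Python scripts to look and compute and a tool call to move; the robot and the scene stay as the last step left them, time stands still between calls to the robot, and variables do not carry over. Pictures are saved under pics/ and viewed, at most 10 in all, crops included, and the job is handed in when it is done.

Besides the shell and the picture viewer there is one more tool, called after "Emit:" as name(argument=value, ...) on one line, values as JSON. move_arm: Moves the arm, as the interface text tells. Its arguments: {"type":"object","properties":{"plan":{"type":"array","items":{"type":"number"}},"squeeze":{"type":"number"}},"required":["plan"]}

```bash
mkdir -p pics; cat > h.py <<'E'
import numpy as np, cv2
from workcell import manip
from scipy.spatial.transform import Rotation as R
def w(c,p): return (np.array(c["cam_to_world"])@np.r_[p,1])[:3]
def px(c,P):
    M=np.linalg.inv(c["cam_to_world"]); K=np.array([[c["fx"],0,c["cx"]],[0,c["fy"],c["cy"]],[0,0,1.]])
    return cv2.projectPoints(np.array([P],float),cv2.Rodrigues(M[:3,:3])[0],M[:3,3],K,np.array(c["dist"],float))[0].ravel()
def onz(c,uv,z):
    K=np.array([[c["fx"],0,c["cx"]],[0,c["fy"],c["cy"]],[0,0,1.]])
    n=cv2.undistortPoints(np.array([[uv]],float),K,np.array(c["dist"],float)).ravel()
    T=np.array(c["cam_to_world"]); d=T[:3,:3]@np.r_[n,1]; return T[:3,3]+d*(z-T[2,3])/d[2]
E
python3 - <<'E'
from h import *
for n in ["top","side"]:
    c=manip.camera(n); cv2.imwrite(f"pics/{n}1.png",c["color"][:,:,::-1])
    print(n,c["fx"],np.round(c["cam_to_world"],3).tolist())
    for l in ["lid_knob","canister_mouth","small_lid_knob","square_lid_knob"]:
        for d in manip.tip_of(c,l):
            P=w(c,d["position"]); print(l,round(d["conf"],2),P.round(4),px(c,P).round(0))
o=manip.get_obs(); print(o)
E
```

```text
top 396.9254985402663 [[-0.001, -0.982, 0.187, 0.371], [-0.999, -0.005, -0.034, 0.025], [0.034, -0.187, -0.982, 0.917], [0.0, 0.0, 0.0, 1.0]]
lid_knob 0.96 [0.4476 0.1435 0.0478] [254. 242.]
lid_knob 0.8 [ 0.4458 -0.0285  0.0434] [332. 243.]
lid_knob 0.3 [0.568  0.1466 0.0467] [254. 188.]
canister_mouth 0.85 [ 0.5503 -0.2626  0.091 ] [442. 193.]
small_lid_knob 0.66 [0.5684 0.1492 0.0434] [253. 188.]
square_lid_knob 0.85 [0.5677 0.2777 0.0507] [194. 187.]
square_lid_knob 0.19 [0.4489 0.1431 0.0501] [254. 241.]
side 381.99862917038234 [[0.859, -0.394, 0.327, 0.285], [-0.512, -0.658, 0.552, -0.395], [-0.002, -0.642, -0.767, 0.649], [0.0, 0.0, 0.0, 1.0]]
lid_knob 0.63 [0.4437 0.1419 0.0523] [255. 188.]
lid_knob 0.6 [ 0.4436 -0.0263  0.0395] [293. 249.]
canister_mouth 0.9 [ 0.5503 -0.2597  0.0894] [423. 309.]
small_lid_knob 0.6 [0.5671 0.1494 0.0487] [305. 166.]
square_lid_knob 0.81 [0.5699 0.2729 0.0544] [281. 133.]
{'clock': 0.5, 'joint_pos': array([ 1.18539373,  0.33220365, -0.06469979,  1.46017305,  0.02160704,
        1.34986585, -0.08854865]), 'joint_velocities': array([ 2.02907793e-04,  4.83653511e-04,  1.05649626e-03,  8.40604165e-05,
       -5.90016427e-04, -1.99726365e-03, -3.32311379e-04]), 'tau': array([-9.91053967e-04, -6.24753213e+01,  4.85798763e-02, -3.91561210e+01,
        1.63185003e-02,  2.45064977e-03,  4.42677720e-05]), 'position': array([ 0.22181936, -0.58430413,  0.40470033]), 'ee_rot': array([9.83595688e-01, 1.80387144e-01, 8.53578109e-06, 2.11017657e-05]), 'ft_force': array([ 0.25217041,  0.49667444, -0.62935614]), 'torque': array([-0.00103562,  0.01292575,  0.07012106]), 'grasp_force': 0.0, 'grip_width': 1.0007320919004175}
```

View pics/top1.png

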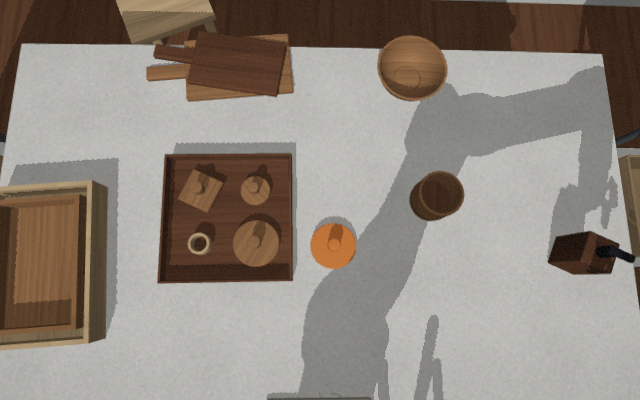

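View pics/side1.png

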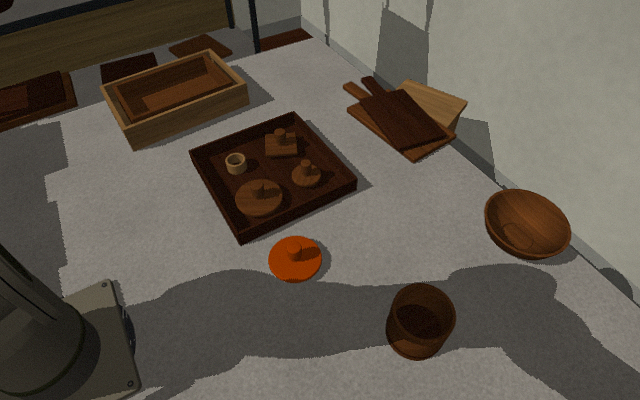

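The top view shows four candidates. The large lid is in the crate at (254,242), the small round lid at (255,189), the square lid at (200,188), and the orange look-alike lies outside the crate at (333,245). (254,242) fits: it is the largest wooden round disc and it is in the crate. The canister mouth is at (440,193), and a bowl at (412,68) is not involved. The side view agrees, with the lid at (258,195) and the canister at (421,310). Next I confirm in a crop and refine.

```bash
python3 - <<'E'
from h import *
from collections import defaultdict
A=defaultdict(list)
for i in range(4):
  for n in ["top","side"]:
    c=manip.camera(n)
    for l,g,z in [("lid_knob",[.446,.143],.05),("canister_mouth",[.55,-.261],.09)]:
        for d in manip.tip_of(c,l):
            P=w(c,d["position"])
            if np.hypot(*(P[:2]-g))<.03: A[l,n].append(np.r_[P,onz(c,px(c,P),z)[:2]])
    if i==0:
        for l,z in [("lid_knob",.026),("canister_mouth",.09)]:
            for d in manip.silhouettes(c,l):
                ct,_=cv2.findContours(d["pixels"].astype(np.uint8),0,1); k=max(ct,key=cv2.contourArea).reshape(-1,2).astype(float)
                Q=np.array([onz(c,u,z)[:2] for u in k]).astype(np.float32)
                (x,y),r=cv2.minEnclosingCircle(Q); print(n,l,round(d["conf"],2),k.mean(0).round(),"circ",round(x,4),round(y,4),"d",round(2*r,4))
        if n=="top": cv2.imwrite("pics/crop.png",cv2.resize(c["color"][140:290,150:370,::-1],None,fx=3.5,fy=3.5,interpolation=2))
for k,v in A.items(): print(k,len(v),np.mean(v,0).round(4),np.std(v,0).round(4))
E
```

```text
top lid_knob 0.89 [333. 245.] circ 0.4427 -0.0305 d 0.1027
top lid_knob 0.58 [255. 243.] circ 0.448 0.1428 d 0.1044
top canister_mouth 0.58 [437. 196.] circ 0.5429 -0.2518 d 0.1267
side lid_knob 0.67 [294. 259.] circ 0.4403 -0.0369 d 0.1064
side canister_mouth 0.87 [419. 321.] circ 0.5355 -0.269 d 0.1321
('canister_mouth', 'top') 4 [ 0.5507 -0.2617  0.0921  0.5512 -0.2624] [0.0022 0.0007 0.0007 0.0023 0.0007]
('lid_knob', 'side') 4 [0.4461 0.142  0.0512 0.4464 0.1431] [0.0018 0.0013 0.0005 0.0018 0.0014]
('canister_mouth', 'side') 4 [ 0.5492 -0.26    0.0903  0.5493 -0.2599] [0.0013 0.0008 0.001  0.0016 0.0009]
('lid_knob', 'top') 3 [0.4486 0.1408 0.0491 0.4485 0.1407] [0.0002 0.0009 0.0006 0.0002 0.0008]
```

View pics/crop.png

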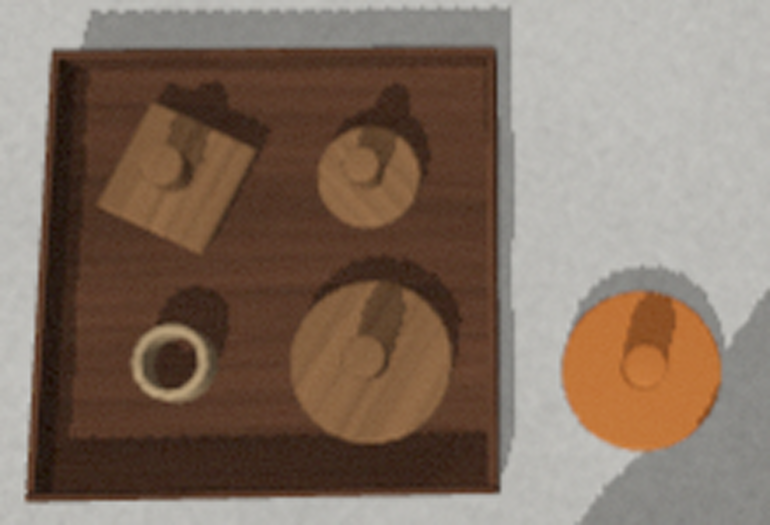

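The crop shows the wooden lid at crop (370,360), with the knob centred and a silhouette 104 mm across. That makes it the right one, and the orange one at (642,365) is not meant. The knob is at (0.4475, 0.142) with z≈0.050, which matches the expected 0.006+0.044. The mouth is at (0.550, -0.261, 0.09). Moving to hover.

Emit:
move_arm(plan=[0, 0, 0, 0.36, -0.221, 0, 0.055, 0, 0, 0, 0.36, -0.221, 0, 0.055, 0, 0, 0, 0.36, -0.221, 0, 0.055, 0, 0, 0, 0.36, -0.221, 0, 0.055, 0, 0, 0, 0.36, -0.221, 0, 0.055, 0, 0, 0, 0.36, -0.221, 0, 0.055, 0, 0, 0, 0.36, -0.221, 0, 0.055, 0, 0, 0, 0.469, -0.599, 0, 0.055, 0, 0, 0, 0.469, -0.599, 0, 0.055, 0, 0, 0, 0.469, -0.599, 0, 0.055, 0, 0, 0, 0.469, -0.599, 0, 0.055, 0, 0, 0, 0.469, -0.599, 0, 0.055], squeeze=40)

```text
clock: 3.4
position: [0.4537, 0.0635, 0.405]
ee_rot: [0.984, 0.18, 0.0, 0.0]
ft_force: [0.8, -0.8, -0.5]
grip_width: 0.647
grasp_force: 0.0
```

Emit:
move_arm(plan=[0, 0, 0, 0.022, -0.0756, 0, 0.055, 0, 0, 0, 0.022, -0.0756, 0.03, 0.055, 0, 0, 0, 0.022, -0.0756, 0.09, 0.055, 0, 0, 0, 0.022, -0.0756, 0.125, 0.055, 0, 0, 0, 0.022, -0.0756, 0.125, 0.055, 0, 0, 0, 0.022, -0.0756, 0.125, 0.055])

```text
clock: 4.15
position: [0.4487, 0.1403, 0.2813]
ee_rot: [0.984, 0.18, 0.001, -0.0]
ft_force: [-0.4, 0.2, 0.8]
grip_width: 0.644
grasp_force: 0.0
```

```bash
python3 - <<'E'
from h import *
o=manip.get_obs(); print(o["position"],o["clock"],o["ft_force"])
c=manip.camera("side"); cv2.imwrite("pics/s2.png",cv2.resize(c["color"][80:260,140:380,::-1],None,fx=3,fy=3))
for n in ["side","top"]:
    c=manip.camera(n)
    for d in manip.tip_of(c,"lid_knob"): print(n,d["conf"],w(c,d["position"]).round(4))
E
```

```text
[0.44868481 0.14027076 0.28127735] 4.15 [-0.41413756  0.23482506  0.78719545]
side 0.91 [0.4435 0.1406 0.0509]
side 0.73 [ 0.4443 -0.0288  0.0396]
side 0.71 [ 0.5516 -0.2625  0.0901]
top 0.93 [ 0.4467 -0.032   0.0464]
```

View pics/s2.png

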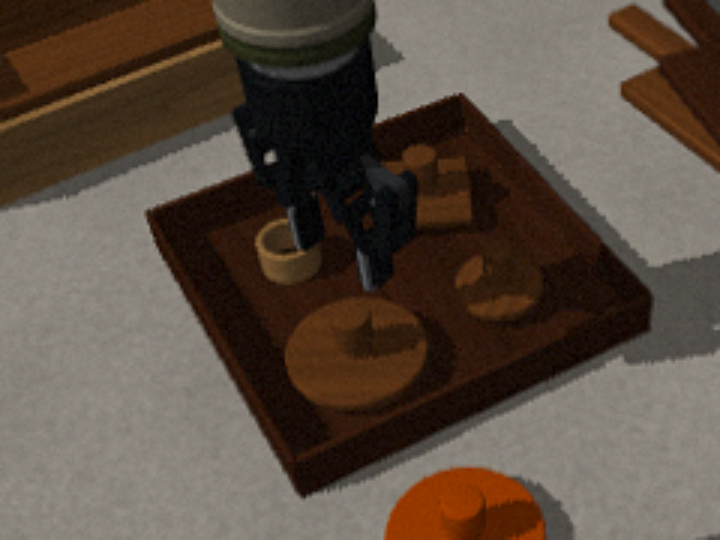

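The crop shows the fingers at (305,235) and (375,280), above and astride the knob at (355,330). Everything else is undisturbed. I descend and close.

Emit:
move_arm(plan=[0, 0, 0, -0.0015, -0.002, 0.03, 0.055, 0, 0, 0, -0.0015, -0.002, 0.055, 0.055, 0, 0, 0, -0.0015, -0.002, 0.074, 0.055, 0, 0, 0, -0.0015, -0.002, 0.074, 0.055, 0, 0, 0, -0.0015, -0.002, 0.074, 0.015, 0, 0, 0, -0.0015, -0.002, 0.074, 0.015, 0, 0, 0, -0.0015, -0.002, 0.074, 0.015, 0, 0, 0, -0.0015, -0.002, 0.074, 0.015, 0, 0, 0, -0.0015, -0.002, 0.074, 0.015, 0, 0, 0, -0.0015, -0.002, 0.074, 0.015], squeeze=40)

```text
clock: 5.65
position: [0.4464, 0.1415, 0.2068]
ee_rot: [0.984, 0.18, 0.001, 0.0]
ft_force: [-2.2, -1.4, 6.5]
grip_width: 0.32
grasp_force: 39.2
```

Emit:
move_arm(plan=[0, 0, 0, 0, 0, -0.01, 0.015, 0, 0, 0, 0, 0, -0.035, 0.015, 0, 0, 0, 0, 0, -0.075, 0.015, 0, 0, 0, 0, 0, -0.12, 0.015, 0, 0, 0, 0, 0, -0.16, 0.015, 0, 0, 0, 0, 0, -0.16, 0.015, 0, 0, 0, 0, 0, -0.16, 0.015])

```text
clock: 6.52
position: [0.4457, 0.1412, 0.3655]
ee_rot: [0.984, 0.18, -0.0, 0.0]
ft_force: [0.3, 0.3, -1.0]
grip_width: 0.314
grasp_force: 39.4
```

```bash
python3 - <<'E'
from h import *
o=manip.get_obs(); print(o["position"],o["ee_rot"],o["clock"],o["ft_force"],o["grip_width"])
for i in range(3):
  for n in ["side","top"]:
    c=manip.camera(n)
    if n=="side" and i==0: cv2.imwrite("pics/s3.png",c["color"][:,:,::-1])
    for l in ["lid_knob","canister_mouth"]:
      for d in manip.tip_of(c,l): print(n,l,round(d["conf"],2),w(c,d["position"]).round(4))
E
```

```text
[0.44568303 0.14124313 0.36554588] [ 9.83594341e-01  1.80394342e-01 -6.09865773e-06  2.29845547e-04] 6.525 [ 0.32083707  0.33709603 -1.03838076] 0.31439640425460785
side lid_knob 0.89 [0.4455 0.1428 0.2088]
side lid_knob 0.6 [ 0.4423 -0.0285  0.0434]
side canister_mouth 0.74 [ 0.552  -0.2618  0.089 ]
top lid_knob 0.61 [ 0.4477 -0.0265  0.0455]
top canister_mouth 0.82 [ 0.551  -0.263   0.0918]
side lid_knob 0.77 [0.4439 0.1437 0.212 ]
side lid_knob 0.63 [ 0.4441 -0.0284  0.0409]
side canister_mouth 0.75 [ 0.5483 -0.2612  0.0893]
top lid_knob 0.68 [ 0.4444 -0.0302  0.0431]
top canister_mouth 0.58 [ 0.5504 -0.2624  0.0916]
side lid_knob 0.91 [ 0.4447 -0.03    0.0418]
side lid_knob 0.72 [0.4444 0.1435 0.2108]
side canister_mouth 0.57 [ 0.5503 -0.261   0.0895]
top lid_knob 0.76 [ 0.4477 -0.0313  0.0464]
top lid_knob 0.34 [ 0.5522 -0.2623  0.0907]
top canister_mouth 0.57 [ 0.5505 -0.2652  0.0908]
```

View pics/s3.png

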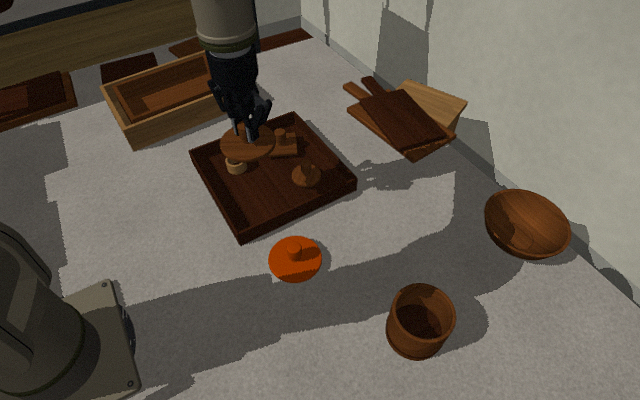

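The lid is held level at (248,142), and the other lids and ring are untouched. I carry it to above the canister with a gentle speed profile.

Emit:
move_arm(plan=[0, 0, 0, -0.002, 0.017, 0, 0.015, 0, 0, 0, -0.005, 0.05, 0, 0.015, 0, 0, 0, -0.01, 0.095, 0, 0.015, 0, 0, 0, -0.016, 0.145, 0, 0.015, 0, 0, 0, -0.022, 0.199, 0, 0.015, 0, 0, 0, -0.027, 0.253, 0, 0.015, 0, 0, 0, -0.033, 0.302, 0, 0.015, 0, 0, 0, -0.038, 0.348, 0, 0.015, 0, 0, 0, -0.041, 0.381, 0, 0.015, 0, 0, 0, -0.044, 0.402, 0, 0.015, 0, 0, 0, -0.045, 0.414, 0, 0.015, 0, 0, 0, -0.045, 0.414, 0, 0.015])

```text
clock: 8.93
position: [0.5509, -0.2615, 0.3656]
ee_rot: [0.984, 0.18, 0.0, -0.0]
ft_force: [-0.2, 0.2, -1.6]
grip_width: 0.311
grasp_force: 39.5
```

Emit:
move_arm(plan=[0, 0, 0, 0, 0, 0.015, 0.015, 0, 0, 0, 0, 0, 0.03, 0.015, 0, 0, 0, 0, 0, 0.03, 0.015, 0, 0, 0, 0, 0, 0.03, 0.015])

```text
clock: 9.43
position: [0.5509, -0.2615, 0.3358]
ee_rot: [0.984, 0.181, 0.0, 0.0]
ft_force: [0.5, 0.2, 0.7]
grip_width: 0.314
grasp_force: 39.5
```

```bash
python3 - <<'E'
from h import *
o=manip.get_obs(); print(o["position"],o["ee_rot"].round(4),o["clock"],o["ft_force"],o["grip_width"])
for i in range(4):
  for n in ["side","top"]:
    c=manip.camera(n)
    if n=="side" and i==0: cv2.imwrite("pics/s4.png",cv2.resize(c["color"][170:380,300:560,::-1],None,fx=2.8,fy=2.8))
    for l in ["lid_knob","canister_mouth"]:
      for d in manip.tip_of(c,l):
        P=w(c,d["position"])
        if P[1]<-.2: print(n,l,round(d["conf"],2),P.round(4))
E
```

```text
[ 0.55087145 -0.2615068   0.3357883 ] [0.9836 0.1805 0.     0.    ] 9.425 [0.50904621 0.24137053 0.69923732] 0.3137682083520404
side lid_knob 0.85 [ 0.5518 -0.2589  0.178 ]
side canister_mouth 0.66 [ 0.5484 -0.2616  0.0893]
top lid_knob 0.69 [ 0.553  -0.2619  0.1794]
top canister_mouth 0.66 [ 0.5503 -0.2635  0.0914]
side lid_knob 0.85 [ 0.5513 -0.261   0.1824]
side canister_mouth 0.61 [ 0.5476 -0.2618  0.0895]
top lid_knob 0.91 [ 0.5533 -0.2589  0.1781]
top lid_knob 0.16 [ 0.5516 -0.2613  0.09  ]
top canister_mouth 0.7 [ 0.5511 -0.2616  0.0912]
side lid_knob 0.63 [ 0.5486 -0.2592  0.1815]
side canister_mouth 0.75 [ 0.548  -0.2602  0.0893]
top lid_knob 0.76 [ 0.5512 -0.26    0.1783]
top canister_mouth 0.87 [ 0.5528 -0.2605  0.0896]
side lid_knob 0.74 [ 0.5493 -0.2587  0.1815]
side canister_mouth 0.56 [ 0.5506 -0.2582  0.0921]
top lid_knob 0.9 [ 0.5542 -0.2613  0.1768]
top canister_mouth 0.85 [ 0.5536 -0.2642  0.0909]
```

View pics/s4.png

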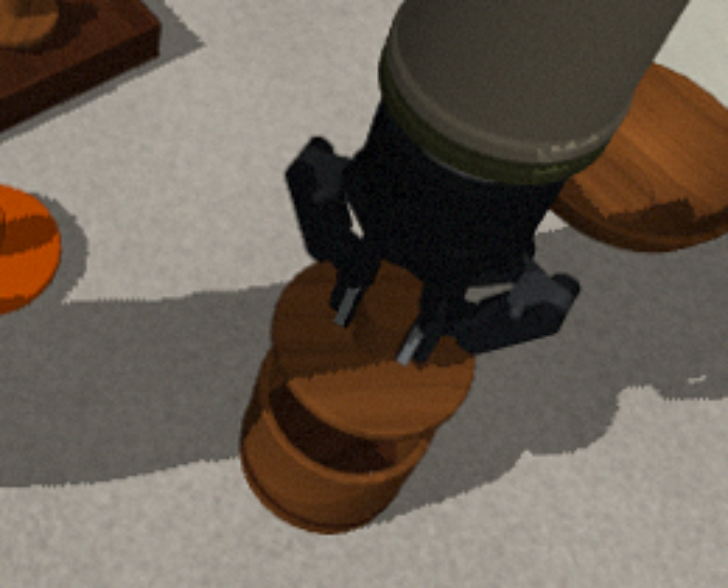

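The side crop shows the lid level over the mouth (disc centre about (372,350)), with the canister upright below. Offset is about 1–2 mm. I lower it with a small correction.

Emit:
move_arm(plan=[0, 0, 0, -0.0013, 0.0007, 0.015, 0.015, 0, 0, 0, -0.0013, 0.0007, 0.03, 0.015, 0, 0, 0, -0.0013, 0.0007, 0.042, 0.015, 0, 0, 0, -0.0013, 0.0007, 0.048, 0.015, 0, 0, 0, -0.0013, 0.0007, 0.051, 0.015, 0, 0, 0, -0.0013, 0.0007, 0.051, 0.015, 0, 0, 0, -0.0013, 0.0007, 0.051, 0.015])

```text
clock: 11.5
position: [0.55, -0.2629, 0.2852]
ee_rot: [0.984, 0.18, 0.0, 0.0]
ft_force: [0.7, 0.7, -0.7]
grip_width: 0.316
grasp_force: 39.5
```

Emit:
move_arm(plan=[0, 0, 0, 0, 0, 0.0015, 0.015, 0, 0, 0, 0, 0, 0.003, 0.015, 0, 0, 0, 0, 0, 0.003, 0.015])

```text
clock: 11.88
position: [0.5498, -0.2628, 0.2816]
ee_rot: [0.984, 0.18, -0.0, -0.0]
ft_force: [0.5, 0.2, -1.2]
grip_width: 0.317
grasp_force: 39.5
```

Emit:
move_arm(plan=[0, 0, 0, 0, 0, 0.001, 0.015, 0, 0, 0, 0, 0, 0.0015, 0.015, 0, 0, 0, 0, 0, 0.0015, 0.015])

```text
clock: 12.25
position: [0.5499, -0.2628, 0.2809]
ee_rot: [0.984, 0.18, 0.0, 0.0]
ft_force: [-3.1, 0.6, 5.4]
grip_width: 0.31
grasp_force: 39.9
```

Contact at the expected height (about 5 N). Release and retreat.

Emit:
move_arm(plan=[0, 0, 0, 0, 0, 0, 0.03, 0, 0, 0, 0, 0, 0, 0.04, 0, 0, 0, 0, 0, 0, 0.055, 0, 0, 0, 0, 0, 0, 0.055, 0, 0, 0, 0, 0, 0, 0.055, 0, 0, 0, 0, 0, -0.02, 0.055, 0, 0, 0, 0, 0, -0.05, 0.055, 0, 0, 0, 0, 0, -0.09, 0.055, 0, 0, 0, 0, 0, -0.14, 0.055, 0, 0, 0, 0, 0, -0.18, 0.055, 0, 0, 0, 0, 0, -0.18, 0.055])

```text
clock: 13.62
position: [0.5501, -0.2624, 0.4656]
ee_rot: [0.984, 0.181, 0.003, 0.002]
ft_force: [0.2, -0.7, -0.2]
grip_width: 0.647
grasp_force: 0.0
```

```bash
python3 - <<'E'
from h import *
o=manip.get_obs(); print(o["position"],o["clock"],o["ft_force"],o["grip_width"])
for i in range(3):
  for n in ["side","top"]:
    c=manip.camera(n)
    if n=="side" and i==0: cv2.imwrite("pics/s5.png",cv2.resize(c["color"][200:400,300:560,::-1],None,fx=3,fy=3))
    for d in manip.tip_of(c,"lid_knob"):
        P=w(c,d["position"])
        if P[1]<-.2: print(n,round(d["conf"],2),P.round(4))
E
```

```text
[ 0.55011577 -0.26244611  0.46559057] 13.625 [ 0.18642594 -0.69534597 -0.24732063] 0.6466516203406641
side 0.73 [ 0.5459 -0.2582  0.1234]
side 0.8 [ 0.5499 -0.2619  0.1262]
side 0.59 [ 0.5488 -0.2639  0.1257]
top 0.74 [ 0.5502 -0.2612  0.1212]
```

View pics/s5.png

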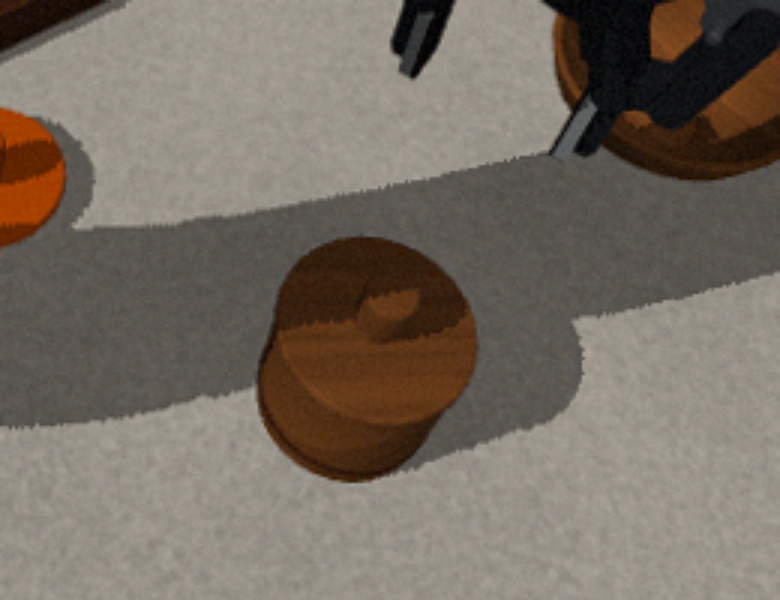

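The lid sits flat and centred on the upright canister (disc centre about (375,330)). Its knob point is at z≈0.124, as it must be, and the gripper is clear.

```bash
python3 -c "
from workcell import manip
print(manip.hand_in())"
```

```text
the job is handed in; nothing more can be done
None
```

The large wooden lid is on the canister, flat and centred to within about 2 mm by the camera measurements. The gripper is clear of it, and the job was handed in after about 14 s of the 34 s allowed.

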